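# Swing the seal clamp shut with the fork key

### The arm

A 6-joint arm with a two-finger parallel gripper is mounted at the origin on the work surface. World frame = base frame: x ahead of the robot, y to its left, z up, the work surface at z = 0. Lengths are in mm, angles in rad, forces in N, time in s.
With the tool pointing down it reaches from about 350 to 775 mm from the base axis. Payload 7.3 kg.
Tool frame: the origin (TCP) lies at the very end of the fingers, on their centre line; the grasp point (between the pads) lies 19 mm behind it (bot.grip_point_offset is the distance from the TCP to the grasp point, in mm); z points along the fingers, y is the line along which they close (so a half turn about z gives the same grasp; the last joint's range is limited). The gripper opens to 92 mm and grips with 3 to 60 N. Pads are 19 mm wide; open, the fingers measure 130 mm over their backs; the gripper's body (75 mm by 190 mm) begins 47 mm behind the grasp point.
Start: joints at [1.06, 0.342, 1.524, -0, 1.275, -0.146], TCP at [187.287, 490.478, 226.741] pointing down, gripper open.
Joint ranges: [-2.53, 2.53], [-0.77, 2.02], [0.04, 2.7], [-1, 4.14], [0.28, 2.66], [-3.11, 3.11]. Speed limits (rad/s): [2.57, 2.57, 3.14, 3.14, 3.14, 3.14].

### API

Orientations are given as [roll, pitch, yaw] about the fixed x, y, z axes, in that order (R = Rz(yaw) Ry(pitch) Rx(roll)).
In Python, from plant import bot gives the robot as it stands. The module is installed in compiled form; this text tells all that it offers.
- The arm moves only by the shell command python3 -m jog 'ROWS' [OPENING]. ROWS is JSON, a list of rows, each a list of 6 numbers: the shift along the tool's x, y, z in mm, then the turn, a rotation vector about the tool's x, y, z in rad. In form: [[dx, dy, dz, rx, ry, rz], ...]. A call has 1 to 12 rows; each row shifts and turns the commanded pose from where the row before left it, along the tool's axes as they then stand; what a row does not reach is not made up. A row lasts 1/10 s, in which the tool goes at most 50 mm and 8.59 degrees, less where a joint would pass 70% of its speed; a pose out of reach is approached as far as the arm can. A call with a gripper value outside its range is refused whole. OPENING is the opening in per cent of the stroke, from 0 (shut) to 100 (fully open), set as the call begins (- or left out, the last holds). The fingers move at their own pace and stop on an object; the grip force is fixed at half the most. Time passes only in rows, so rows that do not move let the fingers close. It gives the time, the measured TCP pose, the force, the opening and the grip force at its end, in the units of the state.
- bot.get_obs(): the state, without advancing time (a new reading comes with each control period).
- bot.capture(name): name is "side" or "top"; returns the picture (480x640x3 uint8, red, green, blue); there is no depth.
- bot.camera_model(name): a dict with "fx", "fy", "cx", "cy" (pixels), "dist_coeffs" ([k1, k2, p1, p2, k3] as OpenCV has them; the pictures are not rectified), "position" and "orientation" of the camera in the world. Camera axes: x right, y down, z forward; pixel columns grow to the right and rows downward; lengths in mm; the calibration is good to about 2 mm. A picture is of the moment at which its call begins. camera_model takes no time and is no camera call.
- bot.close_job(): hands the job in; it is judged then, once.
Trained networks look in the newest picture that a camera, given by its name, has taken for a name from the list of things; names that differ only in an ending like _2 or _b are one class to them, and where a whole thing is asked for, a point or a joint stands for the part that bears it (a point fixed in the world has none). Each returns a list of dicts, best first, with "p" (0 to 1); they miss things now and then, are a little off and sometimes report something else, mostly with a low value. They report only what shows in the picture. A call takes as long as a camera call. They do not tell look-alikes from the thing itself.
- bot.outline_of(target, camera): "mask" (480x640 bool, what is visible of it) and "pixel" ([column, row] in pixels, amid what is visible of it).
The state is a dict: "time": time; "joint_positions": joint angles; "dq": joint speeds; "tau": joint torques, N m; "tool_pos": TCP position; "tcp_rot": TCP orientation; "contact_force": force on the tool from outside, world axes, zero at the start; "moment": the same for the moment, N m; "grip_width": finger opening in mm; "finger_force": force on a finger pad.
Only numpy, scipy, OpenCV 4.12 (cv2) and the standard library are available. Lean on these libraries where they do the work, as an engineer would, in place of code of your own. Each camera call takes 0.05 s, during which the arm holds its last target. There are 200 camera calls.

### The job

Clamp the seal segment in the welding fixture. Take the long-handled fork key (not the short-handled one, which stays in the rack), lower its fork over the bar at the bottom of the fixture's well, and with the key turn the bar clockwise as seen from above until it comes to its stop. Then let go and leave the key standing upright in the well.

Things in the scene. Friction and masses are not known exactly. Their poses are not given: they have to be found in the camera images.
- fork_key_handle (a point): Centre of the LONGER steel crossbar in the rack: 110 mm along x, 18 wide (y, grasp across it), 20 high, on a 12 mm shaft (20 mm collar). The T-key stands upright, 0.2 to 0.33 kg. Its end, 135 mm below this point, is a fork 20 (x) by 30 (y) mm, 34 high, its slot 16 wide, 20 deep, along x. A half turn makes no difference; x is about parallel to the other key's.
- small_key_handle (a point): Centre of the other key's crossbar: same axes, but SHORTER, 65 mm long, and 40 mm lower (its top 111 mm above the table), with a plain square foot. It stays in its pocket. The wooden rack is 46 mm high with two 37 mm square pockets, 40 mm deep, 105 mm apart side by side; either key may be in either pocket.
- bar (a point): Top centre of the clamp's steel bar, 26 mm along x, 10 wide, 14 high, on the floor of a 37 mm square well, 64 deep, mouth chamfered 9 mm, in an 84 mm square tower whose top is 50 mm above this point. It turns about the well's vertical axis through here. Fork goes on with crossbar along x (within 15 deg), its centre then 121 mm above here; 0.29 rad of play before it drives.
- clamp (a joint): Angle (rad) of the bar and of the flat toe below it, which sticks out under the tower the way the bar points. Grows clockwise seen from above: 0 open; 1.2 is the firm stop, with the toe over the flange of the curved brass seal segment. Starts at 0 to 0.2, needs about 0.1 N m to turn, stays where left.
Not all that is in view belongs to the job. Leave any green or turquoise look-alike of the part that bears fork_key_handle alone.

How it is judged (in metres and radians):
On the way, in this order (a step that is already met when the one before it is completed fails the run):
1. the fork key stands in the well with its fork down over the bar, the bar not yet turned to its stop (horizontal distance between fork_key_handle and bar below 0.02 m and z of fork_key_handle in the frame of bar below 0.129 m and angle between fork_key_handle's own z axis and vertical below 0.2 rad and value of joint clamp below 0.8 rad), for 0.1 s.
2. the bar is turned clockwise to its stop while the fork key is on it (value of joint clamp above 0.97 rad and horizontal distance between fork_key_handle and bar below 0.02 m and z of fork_key_handle in the frame of bar below 0.129 m), for 0.1 s.
At the end, for the whole second after the job is handed in: Clamp joint above 0.97 rad (within 13 degrees of its stop); fork key released, upright within 0.2 rad, fork over the bar (crossbar centre under 129 mm above the bar's top, within 25 mm of the well's axis); short-handled key in its pocket, within 30 mm of its start (value of joint clamp above 0.97 rad and horizontal distance between fork_key_handle and bar below 0.025 m and z of fork_key_handle in the frame of bar below 0.129 m and angle between fork_key_handle's own z axis and vertical below 0.2 rad and distance of small_key_handle from where it was at the start of the episode below 0.03 m); the robot touches nothing.
It fails at once if the clamp's bar or toe is pushed by the gripper or arm instead of the key (contact force between any of the fingers, the arm and clamp above 2 N).
It fails at once if the short-handled key is pulled out of its pocket (distance of small_key_handle from where it was at the start of the episode above 0.035 m).
It also fails if it takes over 43 s, if anything falls off the work surface, if the arm or the gripper's body presses on something with over 40 N, if the wrist force passes 120 N, or if a joint passes its speed limit or range.

## Working session

There is one attempt and no reset: what is moved stays moved. The work goes in short steps, Python scripts to look and compute and a shell command to move; the robot and the scene stay as the last step left them, time stands still between calls to the robot, and variables do not carry over. Pictures are saved under pics/ and viewed, at most 10 in all, crops included, and the job is handed in when it is done.

```bash
mkdir -p pics
cat > h.py <<'E'
import numpy as np, cv2
from scipy.spatial.transform import Rotation as R
from plant import bot
def cam(n):
    m=bot.camera_model(n); K=np.array([[m['fx'],0,m['cx']],[0,m['fy'],m['cy']],[0,0,1]]); o=np.array(m['orientation'])
    Rm=o if o.shape==(3,3) else R.from_euler('xyz',o).as_matrix()
    return K,np.array(m['dist_coeffs'],float),np.array(m['position'],float),Rm
def ray(n,px):
    K,d,p,Rm=cam(n); u=cv2.undistortPoints(np.array([[px]],float),K,d)[0,0]
    return p,Rm@np.array([u[0],u[1],1])
def atz(n,px,z):
    p,v=ray(n,px); return p+v*(z-p[2])/v[2]
def proj(n,P):
    K,d,p,Rm=cam(n); P=np.atleast_2d(P); rv=cv2.Rodrigues(Rm.T)[0]
    return cv2.projectPoints(P.astype(float),rv,-Rm.T@p,K,d)[0][:,0]
def tri(pa,pb):
    p,u=ray('top',pa);q,v=ray('side',pb)
    s=np.linalg.lstsq(np.c_[u,-v],q-p,rcond=None)[0]
    a,b=p+u*s[0],q+v*s[1]; return (a+b)/2,np.linalg.norm(a-b)
def save(n,name,crop=None,s=1):
    im=bot.capture(n)[:,:,::-1]
    if crop: x0,y0,x1,y1=crop; im=cv2.resize(im[y0:y1,x0:x1],None,fx=s,fy=s,interpolation=cv2.INTER_CUBIC)
    cv2.imwrite('pics/'+name+'.png',im)
E
python3 - <<'E'
from h import *
np.set_printoptions(precision=1,suppress=True)
ims=[bot.capture(n) for n in('top','side')]
cv2.imwrite('pics/top0.png',ims[0][:,:,::-1]);cv2.imwrite('pics/side0.png',ims[1][:,:,::-1])
for n in('top','side'):
    m=bot.camera_model(n); print(n,np.array(m['position']),m['orientation'],m['fx'])
    for t in('fork_key_handle','small_key_handle','bar','clamp'):
        for r in bot.outline_of(t,n): 
            ys,xs=np.nonzero(r['mask']); print(n,t,round(r['p'],2),np.array(r['pixel']),xs.min(),xs.max(),ys.min(),ys.max(),len(xs))
E
```

```text
top [ 326.5   43.7 1005.8] [-2.9 -0.  -1.6] 479.9492785250911
top fork_key_handle 0.85 [278.4 303.9] 248 308 298 314 626
top fork_key_handle 0.77 [244.8 235.7] 238 258 202 261 764
top fork_key_handle 0.7 [222.2 170.2] 193 243 144 193 986
top small_key_handle 0.8 [197.5 237.1] 186 206 216 250 508
top bar 0.69 [428.6 243.6] 420 443 230 265 159
side [ 216.6 -475.5  876.4] [-2.5  0.  -0.5] 523.3449331340893
side fork_key_handle 0.73 [308.2 189.1] 280 333 167 222 972
side fork_key_handle 0.65 [264.9 245.4] 246 278 210 282 938
side small_key_handle 0.59 [288.5 165.7] 271 300 154 184 459
side bar 0.54 [407.5 375.5] 401 409 372 379 51
side clamp 0.63 [407.3 378. ] 402 409 373 379 45
```

View pics/top0.png

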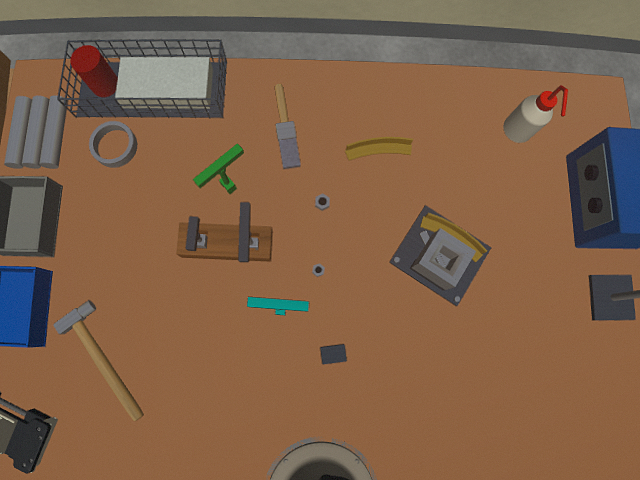

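View pics/side0.png

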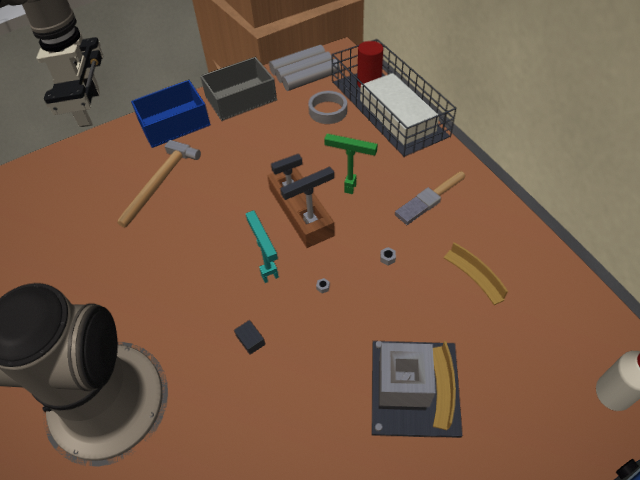

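Candidates for the fork key: the grey long crossbar at top (245,236) / side (308,189); the green look-alike at top (222,170); the turquoise one at top (278,304); the small key at top (197,237). I choose the grey long one in the rack. The tower is at top (445,257). Next come close crops of both.

Run:
```python
import cv2,numpy as np
t=cv2.imread('pics/top0.png');s=cv2.imread('pics/side0.png')
f=lambda im,x,y,w,h,k:cv2.resize(im[y:y+h,x:x+w],None,fx=k,fy=k,interpolation=cv2.INTER_CUBIC)
a=f(t,385,200,110,110,3.6);b=f(s,365,335,110,110,3.6);
cv2.imwrite('pics/crop1.png',np.hstack([a,b]))
a=f(t,170,190,110,110,3.6);b=f(s,250,140,110,110,3.6);
cv2.imwrite('pics/crop2.png',np.hstack([a,b]))
```

```text
(no output)
```

View pics/crop1.png

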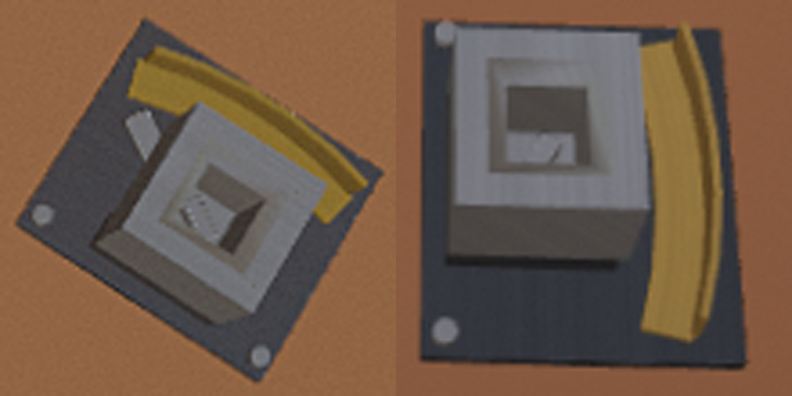

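View pics/crop2.png

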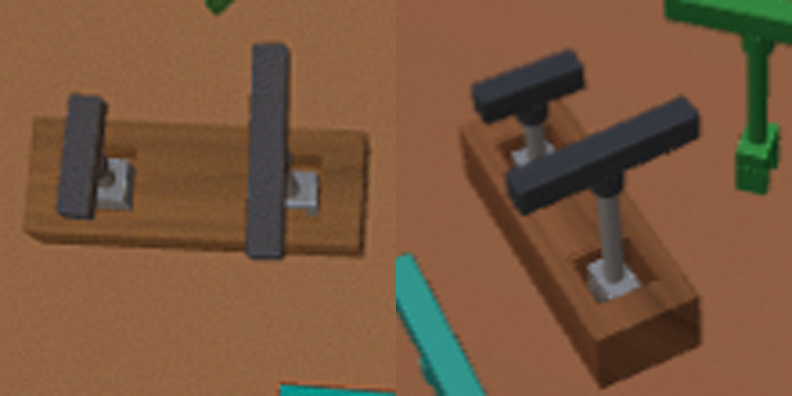

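Run:
```python
from h import *
np.set_printoptions(precision=1,suppress=True)
T=np.array([(200,103),(326,185),(250,312),(125,233)])/3.6+[385,200]
S=np.array([(244,35),(254,208),(51,205),(59,30)])/3.6+[365,335]
P=[]
for a,b in zip(T,S):
    x,e=tri(a,b);P.append(x);print(x,round(e,1))
P=np.array(P);c=P.mean(0);print('c',c,'edges',[np.linalg.norm(P[i]-P[i-1]) for i in range(4)])
for i in range(4): d=P[i]-P[i-1]; print(np.degrees(np.arctan2(d[1],d[0]))%90,end=' ')
z=c[2]
print('\ntower at z',[atz('top',a,z)[:2] for a in T],[atz('side',a,z)[:2] for a in S])
for zz in(8,14,20):
    toe=[atz('top',np.array(q)/3.6+[385,200],zz) for q in((143,135),(124,122),(145,110),(134,116))]
    d=[t[:2]-c[:2] for t in toe];print('toe',zz,toe[0],[np.degrees(np.arctan2(v[1],v[0])) for v in d])
H=np.array([(253,45),(288,45),(283,257),(247,257)])/3.6+[170,190]
print('key top',[atz('top',h,151) for h in H], np.mean([atz('top',h,151) for h in H],0))
H=np.array([(508-396,178),(522-396,213),(700-396,125),(684-396,97)])/3.6+[250,140]
print('key side',[atz('side',h,z) for h,z in zip(H,(151,131,131,151))])
C=np.array([(268,151)])/3.6+[170,190]
B=np.array([((508+684)/2-396+5,(178+97)/2+4)])/3.6+[250,140]
print(tri(C[0],B[0]))
o=bot.get_obs();print(o['tool_pos'],o['tcp_rot'],o['time'])
```

```text
[ 529.7 -229.6   89.6] 1.3
[ 485.2 -298.9   89.8] 1.2
[ 412.8 -252.8   89.5] 5.5
[ 457.1 -185.1   92.5] 0.1
c [ 471.2 -241.6   90.3] edges [np.float64(85.29138464724262), np.float64(82.40430434042024), np.float64(85.84256725056727), np.float64(80.93910302832496)]
58.511924904206275 57.26947993600173 57.48715294418528 56.83075329736261 
tower at z [array([ 530.2, -229.6]), array([ 485.7, -299. ]), array([ 415.4, -253.3]), array([ 457.3, -185.6])] [array([ 528.8, -229.8]), array([ 484.4, -298.9]), array([ 409.9, -252.5]), array([ 457.7, -184.3])]
toe 8 [ 528.2 -218.7    8. ] [np.float64(21.876752951737192), np.float64(27.866190973356204), np.float64(16.354273481539877), np.float64(22.253875227222455)]
toe 14 [ 527.  -217.1   14. ] [np.float64(23.67896766287135), np.float64(29.380359584227808), np.float64(17.807750191211547), np.float64(23.75045882795465)]
toe 20 [ 525.8 -215.6   20. ] [np.float64(25.509610261319313), np.float64(30.909420407207104), np.float64(19.291017044827843), np.float64(25.26963480153804)]
key top [array([557.8, 159.2, 151. ]), array([558.2, 141.3, 151. ]), array([448.9, 139.2, 151. ]), array([448.5, 157.2, 151. ])] [503.3 149.2 151. ]
key side [array([448.2, 151.2, 151. ]), array([449.9, 142.4, 131. ]), array([562. , 149.5, 131. ]), array([555.7, 155.2, 151. ])]
(array([502.3, 149.1, 151.1]), np.float64(0.7109719856733394))
[187.3 490.4 226.7] [-3.1 -0.   2.8] 0.5
```

Key: centre (503,149), 110 mm long, axis about 1° off world x. Its height checks out at z_top = 151. Tower: 84 mm square, axis (471,-242), top z = 90. Bar points about 24°. First the tool rotation to yaw ≈ π+1°, together with the path numbers.

```bash
cat >> h.py <<'E'
def to(p,yaw):
    "remaining tool-frame shift (after turning) and turn to reach TCP p, tool down, yaw"
    o=bot.get_obs(); A=R.from_euler('xyz',o['tcp_rot']); B=R.from_euler('xyz',[np.pi,0,yaw])
    print('t',o['time'],'pos',np.round(o['tool_pos'],1),'yaw',round(o['tcp_rot'][2],3),'q6',round(o['joint_positions'][5],2),'F',np.round(o['contact_force'],1),'M',np.round(o['moment'],2),'w',round(o['grip_width'],1),'turn',np.round((A.inv()*B).as_rotvec(),3),'shift(after turn)',np.round(B.inv().apply(np.array(p)-o['tool_pos']),1))
E
python3 -c "
from h import *
to([503,149,227],np.pi+.017)"
```

```text
t 0.5 pos [187.3 490.4 226.7] yaw 2.777 q6 -0.15 F [ 0.9 -0.   0.9] M [-0.01 -0.01  0.02] w 91.4 turn [-0.    -0.    -0.382] shift(after turn) [-3.099e+02 -3.468e+02 -3.000e-01]
```

```bash
python3 -m jog '[[0,0,0,0,0,-0.127],[0,0,0,0,0,-0.127],[0,0,0,0,0,-0.128]]' 100; python3 -m jog '[[-28,-31,0,0,0,0],[-28,-31,0,0,0,0],[-28,-31,0,0,0,0],[-28,-31,0,0,0,0],[-28,-32,0,0,0,0],[-28,-32,0,0,0,0],[-28,-32,0,0,0,0],[-28,-32,0,0,0,0],[-28,-32,0,0,0,0],[-28,-32,0,0,0,0],[-30,-31,0,0,0,0],[0,0,0,0,0,0]]'; python3 -c "
from h import *
to([503,149,227],np.pi+.017)"
```

```text
time: 0.8
tool_pos: [187.3, 490.5, 226.7]
tcp_rot: [3.141, 0.0, -3.119]
contact_force: [0.5, -0.2, -1.1]
grip_width: 91.6
finger_force: 0.0
time: 2.0
tool_pos: [506.3, 145.2, 226.4]
tcp_rot: [-3.141, 0.002, -3.129]
contact_force: [-0.7, 0.8, -0.1]
grip_width: 91.7
finger_force: 0.0
t 2.0 pos [506.3 145.2 226.4] yaw -3.129 q6 -1.45 F [-0.7  0.8 -0.1] M [ 0.07  0.02 -0.04] w 91.7 turn [-0.001  0.002 -0.005] shift(after turn) [ 3.2  3.8 -0.6]
```

```bash
python3 -m jog '[[3,4,20,0,0,0],[0,0,30,0,0,0],[0,0,30,0,0,0],[0,0,25,0,0,0],[0,0,0,0,0,0]]'; python3 -c "
from h import *
to([503,149,122],np.pi+.017)
save('side','s1',(200,60,440,260),3)"
```

```text
time: 2.5
tool_pos: [497.5, 153.0, 118.8]
tcp_rot: [-3.141, -0.007, -3.124]
contact_force: [-0.1, 0.7, 1.2]
grip_width: 91.8
finger_force: 0.0
t 2.5 pos [497.5 153.  118.8] yaw -3.124 q6 -1.44 F [-0.1  0.7  1.2] M [ 0.03  0.   -0.07] w 91.8 turn [-0.001 -0.007  0.001] shift(after turn) [-5.4 -4.1 -3.2]
```

View pics/s1.png

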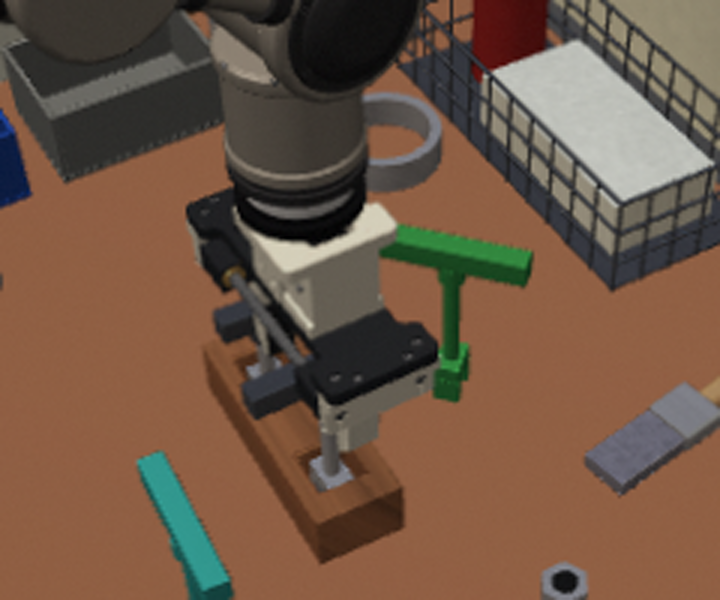

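The open fingers straddle the long key's crossbar, with the shaft between them at crop (330,450). The small key is untouched. I let it settle and then correct.

```bash
python3 -m jog '[[-4,-4,-3,0,0.007,0],[0,0,0,0,0,0],[0,0,0,0,0,0]]'; python3 -c "
from h import *
to([503,149,122],np.pi+.017)"
```

```text
time: 2.85
tool_pos: [505.2, 148.9, 126.1]
tcp_rot: [3.141, -0.004, -3.125]
contact_force: [0.0, 0.4, 0.3]
grip_width: 91.3
finger_force: 0.0
t 2.85 pos [505.2 148.9 126.1] yaw -3.125 q6 -1.45 F [0.  0.4 0.3] M [ 0.04  0.01 -0.  ] w 91.3 turn [ 0.    -0.004 -0.   ] shift(after turn) [2.2 0.1 4.1]
```

```bash
python3 -m jog '[[2,0,3,0,-0.004,0],[0,0,0,0,0,0],[0,0,0,0,0,0]]'; python3 -m jog '[[0,0,0,0,0,0],[0,0,0,0,0,0],[0,0,0,0,0,0],[0,0,0,0,0,0],[0,0,0,0,0,0],[0,0,0,0,0,0],[0,0,0,0,0,0],[0,0,0,0,0,0]]' 0; python3 -c "
from h import *
to([503,149,122],np.pi+.017)"
```

```text
time: 3.15
tool_pos: [502.0, 148.9, 121.8]
tcp_rot: [3.142, -0.003, -3.124]
contact_force: [0.6, -0.4, -0.4]
grip_width: 92.4
finger_force: 0.0
time: 3.95
tool_pos: [502.2, 148.9, 121.7]
tcp_rot: [3.142, -0.003, -3.124]
contact_force: [0.6, -0.1, -0.7]
grip_width: 32.5
finger_force: 0.0
t 3.95 pos [502.2 148.9 121.7] yaw -3.124 q6 -1.45 F [ 0.6 -0.1 -0.7] M [ 0.04  0.05 -0.01] w 32.5 turn [ 0.    -0.003  0.   ] shift(after turn) [-0.8  0.1 -0.3]
```

```bash
python3 -m jog '[[0,0,0,0,0,0],[0,0,0,0,0,0],[0,0,0,0,0,0],[0,0,0,0,0,0],[0,0,0,0,0,0],[0,0,0,0,0,0]]' 0; python3 -m jog '[[0,0,-5,0,0,0],[0,0,-12,0,0,0],[0,0,-20,0,0,0],[0,0,-25,0,0,0],[0,0,-25,0,0,0],[0,0,-25,0,0,0],[0,0,-10,0,0,0],[0,0,0,0,0,0],[0,0,0,0,0,0]]'; python3 -c "
from h import *
to([471,-242,245],np.pi+.42)"
```

```text
time: 4.55
tool_pos: [502.2, 148.8, 121.7]
tcp_rot: [3.142, -0.003, -3.124]
contact_force: [0.0, -0.1, -1.3]
grip_width: 17.8
finger_force: 30.0
time: 5.45
tool_pos: [502.0, 148.8, 242.9]
tcp_rot: [-3.142, -0.004, -3.124]
contact_force: [-0.7, -0.1, -3.8]
grip_width: 18.1
finger_force: 30.0
t 5.45 pos [502.  148.8 242.9] yaw -3.124 q6 -1.45 F [-0.7 -0.1 -3.8] M [ 0.01  0.   -0.02] w 18.1 turn [ 0.001 -0.004 -0.403] shift(after turn) [ 187.7 -344.2   -2.1]
```

```bash
python3 -m jog '[[2,-20,0,0,0,0],[3,-35,0,0,0,0],[4,-40,0,0,0,0],[4,-40,0,0,0,0],[4,-40,0,0,0,0],[4,-40,0,0,0,0],[4,-40,0,0,0,0],[4,-40,0,0,0,0],[4,-40,0,0,0,0],[3,-35,0,0,0,0],[2,-20,0,0,0,0]]'; python3 -m jog '[[0,0,0,0,0,-0.1],[0,0,0,0,0,-0.1],[0,0,0,0,0,-0.1],[0,0,0,0,0,-0.1],[0,0,0,0,0,0],[0,0,0,0,0,0],[0,0,0,0,0,0]]'
python3 - <<'E'
from h import *
np.set_printoptions(precision=1,suppress=True)
to([471,-242,245],np.pi+.42)
ims=[bot.capture(n)[:,:,::-1] for n in('top','side')]
f=lambda im,x,y,w,h,k:cv2.resize(im[y:y+h,x:x+w],None,fx=k,fy=k,interpolation=cv2.INTER_CUBIC)
cv2.imwrite('pics/c3.png',np.hstack([f(ims[0],360,170,170,170,2.35),f(ims[1],320,220,170,170,2.35)]))
E
```

```text
time: 6.55
tool_pos: [470.1, -244.1, 241.9]
tcp_rot: [3.14, -0.006, -3.127]
contact_force: [0.5, -0.3, -2.9]
grip_width: 17.6
finger_force: 30.0
time: 7.25
tool_pos: [471.1, -241.6, 243.2]
tcp_rot: [3.139, -0.003, -2.726]
contact_force: [0.5, -0.8, -1.6]
grip_width: 17.7
finger_force: 30.0
t 7.25 pos [ 471.1 -241.6  243.2] yaw -2.726 q6 -2.6 F [ 0.5 -0.8 -1.6] M [0. 0. 0.] w 17.7 turn [ 0. -0. -0.] shift(after turn) [ 0.2 -0.4 -1.8]
```

View pics/c3.png

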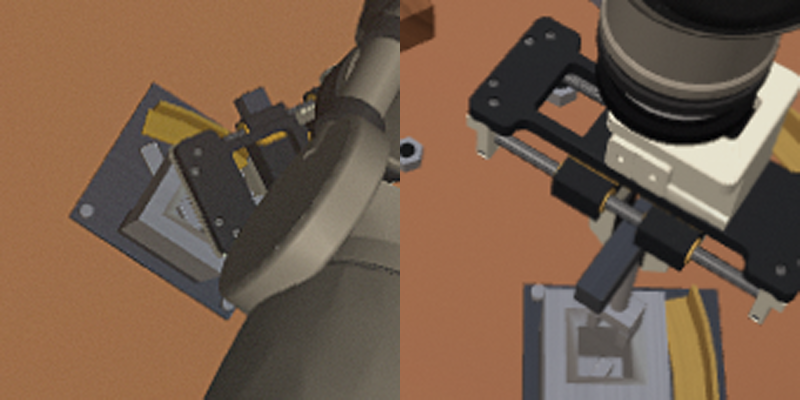

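The key hangs over the well, with the fork at side crop (620,320) above the mouth. I descend stepwise and watch the force.

```bash
python3 -m jog '[[0,0,15,0,0,0],[0,0,15,0,0,0],[0,0,5,0,0,0],[0,0,0,0,0,0],[0,0,0,0,0,0]]';python3 -m jog '[[0,0,3,0,0,0],[0,0,3,0,0,0],[0,0,2,0,0,0],[0,0,0,0,0,0]]';python3 -m jog '[[0,0,3,0,0,0],[0,0,2,0,0,0],[0,0,0,0,0,0]]'; python3 -c "
from h import *
to([471,-242,142],np.pi+.42)"
```

```text
time: 7.85
tool_pos: [471.5, -241.9, 209.4]
tcp_rot: [3.141, -0.002, -2.725]
contact_force: [-0.1, -1.4, -2.6]
grip_width: 18.0
finger_force: 30.0
time: 8.25
tool_pos: [471.0, -241.6, 200.6]
tcp_rot: [3.14, -0.003, -2.724]
contact_force: [-0.4, -0.3, -2.9]
grip_width: 17.7
finger_force: 30.0
time: 8.55
tool_pos: [470.9, -241.6, 195.2]
tcp_rot: [3.14, -0.003, -2.724]
contact_force: [-0.9, 0.0, -2.8]
grip_width: 17.6
finger_force: 30.0
t 8.55 pos [ 470.9 -241.6  195.2] yaw -2.724 q6 -2.61 F [-0.9  0.  -2.8] M [ 0.18  0.12 -0.02] w 17.6 turn [ 0.002 -0.003 -0.003] shift(after turn) [ 0.1 -0.3 53.2]
```

```bash
python3 -m jog '[[0,0,3,0,0,0],[0,0,3,0,0,0],[0,0,3,0,0,0],[0,0,0,0,0,0]]';python3 -m jog '[[0,0,4,0,0,0],[0,0,4,0,0,0],[0,0,4,0,0,0],[0,0,0,0,0,0]]'; python3 -c "
from h import *
to([471,-242,142],np.pi+.42)"
```

```text
time: 8.95
tool_pos: [470.9, -241.6, 186.2]
tcp_rot: [3.14, -0.003, -2.724]
contact_force: [-0.5, 0.5, -3.1]
grip_width: 18.0
finger_force: 30.0
time: 9.35
tool_pos: [470.9, -241.6, 174.1]
tcp_rot: [3.14, -0.003, -2.724]
contact_force: [-0.9, -0.2, -2.5]
grip_width: 17.9
finger_force: 30.0
t 9.35 pos [ 470.9 -241.6  174.1] yaw -2.724 q6 -2.61 F [-0.9 -0.2 -2.5] M [0.18 0.18 0.07] w 17.9 turn [ 0.002 -0.003 -0.003] shift(after turn) [ 0.  -0.4 32.1]
```

```bash
python3 -m jog '[[0,0,4,0,0,0],[0,0,4,0,0,0],[0,0,4,0,0,0],[0,0,2,0,0,0],[0,0,0,0,0,0]]';python3 -m jog '[[0,0,2,0,0,0],[0,0,2,0,0,0],[0,0,2,0,0,0],[0,0,0,0,0,0]]'; python3 -c "
from h import *
to([471,-242,142],np.pi+.42)"
```

```text
time: 9.85
tool_pos: [470.9, -241.7, 160.3]
tcp_rot: [3.14, -0.003, -2.724]
contact_force: [0.1, 0.8, -3.8]
grip_width: 18.0
finger_force: 30.0
time: 10.25
tool_pos: [470.9, -241.7, 154.5]
tcp_rot: [3.14, -0.003, -2.724]
contact_force: [-1.0, 0.8, -3.2]
grip_width: 18.0
finger_force: 30.0
t 10.25 pos [ 470.9 -241.7  154.5] yaw -2.724 q6 -2.61 F [-1.   0.8 -3.2] M [0.23 0.34 0.03] w 18.0 turn [ 0.001 -0.003 -0.003] shift(after turn) [ 0.1 -0.3 12.5]
```

```bash
python3 -m jog '[[0,0,2,0,0,0],[0,0,2,0,0,0],[0,0,0,0,0,0]]';python3 -m jog '[[0,0,2,0,0,0],[0,0,2,0,0,0],[0,0,0,0,0,0]]';python3 -m jog '[[0,0,2,0,0,0],[0,0,1,0,0,0],[0,0,0,0,0,0]]'; python3 -c "
from h import *
to([471,-242,142],np.pi+.42)"
```

```text
time: 10.55
tool_pos: [470.9, -241.7, 150.5]
tcp_rot: [3.14, -0.003, -2.724]
contact_force: [-0.3, 0.8, -2.7]
grip_width: 17.8
finger_force: 30.0
time: 10.85
tool_pos: [470.9, -241.7, 146.5]
tcp_rot: [3.14, -0.003, -2.724]
contact_force: [-1.4, 0.7, -3.1]
grip_width: 17.8
finger_force: 30.0
time: 11.15
tool_pos: [471.0, -241.7, 143.8]
tcp_rot: [3.14, -0.003, -2.724]
contact_force: [-1.0, 0.8, -3.7]
grip_width: 17.6
finger_force: 30.0
t 11.15 pos [ 471.  -241.7  143.8] yaw -2.724 q6 -2.61 F [-1.   0.8 -3.7] M [ 0.3  0.4 -0. ] w 17.6 turn [ 0.001 -0.003 -0.003] shift(after turn) [ 0.1 -0.2  1.8]
```

The fork is over the bar, 123 mm above it, with no force. Now I turn clockwise (+rz).

```bash
python3 -m jog '[[0,0,0,0,0,0],[0,0,0,0,0,0.08],[0,0,0,0,0,0.08],[0,0,0,0,0,0.08],[0,0,0,0,0,0.08],[0,0,0,0,0,0.08],[0,0,0,0,0,0]]'; python3 -c "
from h import *
to([471,-242,142],np.pi+.42)"; python3 -m jog '[[0,0,0,0,0,0.08],[0,0,0,0,0,0.08],[0,0,0,0,0,0.08],[0,0,0,0,0,0.08],[0,0,0,0,0,0.08],[0,0,0,0,0,0.08],[0,0,0,0,0,0]]'; python3 -c "
from h import *
to([471,-242,142],np.pi+.42)"
```

```text
time: 11.85
tool_pos: [470.9, -241.2, 143.8]
tcp_rot: [3.141, -0.003, -3.125]
contact_force: [-1.8, 3.5, -1.0]
grip_width: 17.9
finger_force: 30.0
t 11.85 pos [ 470.9 -241.2  143.8] yaw -3.125 q6 -2.2 F [-1.8  3.5 -1. ] M [0.78 0.39 0.03] w 17.9 turn [ 0.002 -0.003 -0.403] shift(after turn) [ 0.2 -0.8  1.8]
time: 12.55
tool_pos: [471.0, -241.2, 143.9]
tcp_rot: [-3.141, -0.003, 2.68]
contact_force: [-0.9, 3.3, -1.6]
grip_width: 18.0
finger_force: 30.0
t 12.55 pos [ 471.  -241.2  143.9] yaw 2.68 q6 -1.73 F [-0.9  3.3 -1.6] M [1.01 0.2  0.03] w 18.0 turn [ 0.001 -0.003 -0.882] shift(after turn) [ 0.4 -0.8  1.9]
```

```bash
python3 -m jog '[[0,0,0,0,0,0.08],[0,0,0,0,0,0.08],[0,0,0,0,0,0.08],[0,0,0,0,0,0.04],[0,0,0,0,0,0]]'; python3 -c "
from h import *
to([471,-242,142],np.pi+.42)"; python3 -m jog '[[0,0,0,0,0,0.04],[0,0,0,0,0,0.04],[0,0,0,0,0,0]]'; python3 -c "
from h import *
to([471,-242,142],np.pi+.42)
im=bot.capture('top')[:,:,::-1];im2=bot.capture('side')[:,:,::-1]
f=lambda im,x,y,w,h,k:cv2.resize(im[y:y+h,x:x+w],None,fx=k,fy=k,interpolation=cv2.INTER_CUBIC)
cv2.imwrite('pics/c4.png',np.hstack([f(im,370,180,130,130,3),f(im2,350,310,130,130,3)]))"
```

```text
time: 13.05
tool_pos: [471.2, -241.4, 143.9]
tcp_rot: [-3.14, -0.002, 2.402]
contact_force: [-0.0, 3.0, -1.9]
grip_width: 17.7
finger_force: 30.0
t 13.05 pos [ 471.2 -241.4  143.9] yaw 2.402 q6 -1.45 F [-0.   3.  -1.9] M [1.01 0.05 0.03] w 17.7 turn [ 0.    -0.003 -1.16 ] shift(after turn) [ 0.5 -0.4  1.9]
time: 13.35
tool_pos: [471.2, -241.6, 143.9]
tcp_rot: [-3.14, -0.002, 2.321]
contact_force: [0.0, 4.1, 0.2]
grip_width: 17.7
finger_force: 30.0
t 13.35 pos [ 471.2 -241.6  143.9] yaw 2.321 q6 -1.37 F [0.  4.1 0.2] M [ 0.98 -0.1   0.01] w 17.7 turn [-0.    -0.002 -1.24 ] shift(after turn) [ 0.4 -0.3  1.9]
```

View pics/c4.png

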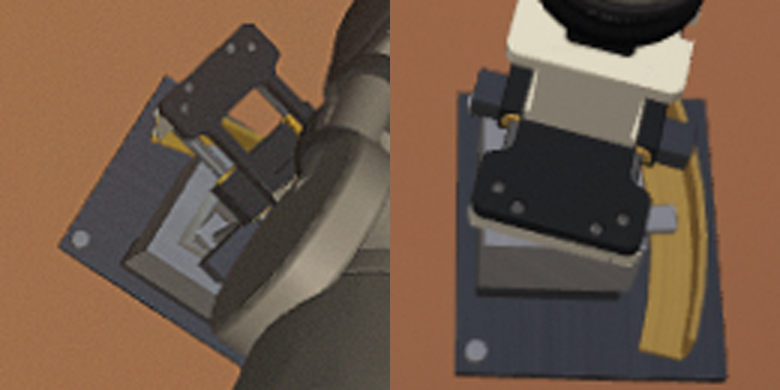

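The toe is now over the seal flange (side crop (662,217)), and the old toe spot is empty. I keep turning until the stop shows in the moment.

```bash
python3 -m jog '[[0,0,0,0,0,0.04],[0,0,0,0,0,0.04],[0,0,0,0,0,0]]'; python3 -c "
from h import *
for z in(14,22,30):
  d=atz('side',[440.7,382.3],z)[:2]-[471,-242]; print(z,d,np.degrees(np.arctan2(d[1],d[0])))
to([471,-242,142],np.pi+.42)"; python3 -m jog '[[0,0,0,0,0,0.04],[0,0,0,0,0,0.04],[0,0,0,0,0,0]]'; python3 -c "
from h import *
to([471,-242,142],np.pi+.42)"
```

```text
time: 13.75
tool_pos: [471.1, -241.7, 143.9]
tcp_rot: [-3.139, -0.002, 2.241]
contact_force: [-0.1, 4.0, -0.4]
grip_width: 17.7
finger_force: 30.1
14 [ 58.08234711 -29.03779016] -26.562381051765254
22 [ 55.18413034 -30.93472106] -29.27380316198493
30 [ 52.28591357 -32.83165197] -32.12575455365961
t 13.75 pos [ 471.1 -241.7  143.9] yaw 2.241 q6 -1.29 F [-0.1  4.  -0.4] M [1.   0.02 0.29] w 17.7 turn [-1.000e-03 -3.000e-03 -1.321e+00] shift(after turn) [ 0.2 -0.2  1.9]
time: 14.05
tool_pos: [471.1, -242.1, 143.9]
tcp_rot: [-3.139, -0.001, 2.162]
contact_force: [0.1, 2.2, -1.5]
grip_width: 18.7
finger_force: 31.1
t 14.05 pos [ 471.1 -242.1  143.9] yaw 2.162 q6 -1.21 F [ 0.1  2.2 -1.5] M [ 0.59 -0.04  0.74] w 18.7 turn [-0.002 -0.002 -1.4  ] shift(after turn) [0.1 0.2 1.9]
```

Mz rose from 0.03 to 0.29 to 0.74, so the bar is at its stop. I unload the twist slightly, release and lift clear.

```bash
python3 -m jog '[[0,0,1,0,0,-0.06],[0,0,1,0,0,-0.06],[0,0,0,0,0,0]]'; python3 -m jog '[[0,0,0,0,0,0],[0,0,0,0,0,0],[0,0,0,0,0,0],[0,0,0,0,0,0],[0,0,0,0,0,0],[0,0,0,0,0,0],[0,0,0,0,0,0],[0,0,0,0,0,0]]' 100; python3 -m jog '[[0,0,-5,0,0,0],[0,0,-15,0,0,0],[0,0,-25,0,0,0],[0,0,-30,0,0,0],[0,0,-30,0,0,0],[0,0,0,0,0,0]]'; python3 -m jog '[[0,30,0,0,0,0],[0,40,0,0,0,0],[0,45,0,0,0,0],[0,45,0,0,0,0],[0,40,0,0,0,0],[0,20,0,0,0,0],[0,0,0,0,0,0],[0,0,0,0,0,0]]'
python3 - <<'E'
from h import *
np.set_printoptions(precision=1,suppress=True)
to([471,-242,243],np.pi-.9)
ims=[bot.capture(n)[:,:,::-1] for n in('top','side')]
f=lambda im,x,y,w,h,k:cv2.resize(im[y:y+h,x:x+w],None,fx=k,fy=k,interpolation=cv2.INTER_CUBIC)
cv2.imwrite('pics/c5.png',np.hstack([f(ims[0],370,180,150,150,2.65),f(ims[1],340,290,150,150,2.65)]))
for n in('top','side'):
    for t in('fork_key_handle','small_key_handle','clamp'):
        for r in bot.outline_of(t,n): print(n,t,round(r['p'],2),np.array(r['pixel']))
print(proj('top',[471,-242,161]),proj('side',[471,-242,161]))
E
```

```text
time: 14.35
tool_pos: [472.5, -242.9, 143.7]
tcp_rot: [-3.141, 0.003, 2.282]
contact_force: [-0.1, 3.0, 8.7]
grip_width: 17.9
finger_force: 30.0
time: 15.15
tool_pos: [471.0, -241.7, 141.8]
tcp_rot: [-3.139, -0.002, 2.279]
contact_force: [0.6, -0.2, 1.5]
grip_width: 77.4
finger_force: 0.0
time: 15.75
tool_pos: [473.0, -242.9, 251.5]
tcp_rot: [-3.141, 0.006, 2.279]
contact_force: [1.4, 0.3, -0.2]
grip_width: 91.7
finger_force: 0.0
time: 16.55
tool_pos: [638.0, -98.6, 245.5]
tcp_rot: [-3.138, -0.003, 2.28]
contact_force: [0.5, -0.5, 0.1]
grip_width: 91.8
finger_force: 0.0
t 16.55 pos [638.  -98.6 245.5] yaw 2.28 q6 -0.98 F [ 0.5 -0.5  0.1] M [-0.1  0.1 -0. ] w 91.8 turn [-0. -0.  0.] shift(after turn) [  -8.5 -219.9    2.5]
top fork_key_handle 0.77 [467.4 243.8]
top small_key_handle 0.77 [197.4 236.3]
side fork_key_handle 0.92 [407.2 349.2]
side fork_key_handle 0.81 [347.9 145.6]
side fork_key_handle 0.68 [267.7 248. ]
side small_key_handle 0.68 [290.2 165.9]
side clamp 0.65 [438.8 386.2]
[[459.4 252.4]] [[412.7 348.9]]
```

View pics/c5.png

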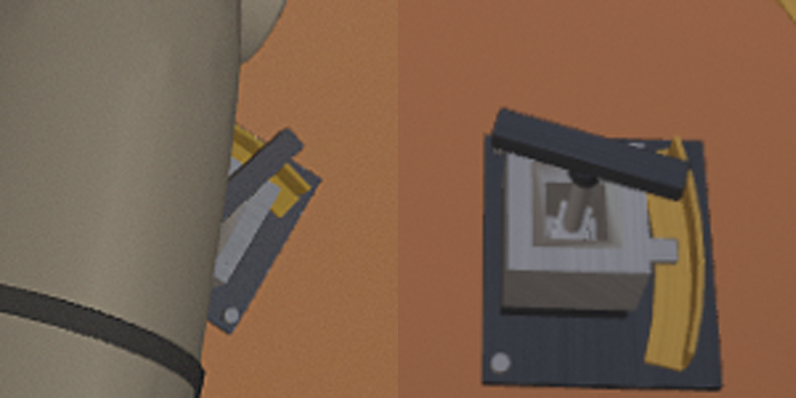

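The key stands upright in the well (side crossbar centre (413,347), predicted (413,349)). The toe is over the flange, the small key has not moved and the arm is clear.

```bash
python3 -c "
from plant import bot
print(bot.close_job())"
```

```text
the job is handed in; nothing more can be done
None
```

I handed the job in at about 17 s of the 43 s allowed: the seal segment is clamped with the bar turned to its stop (seen as a sharp rise in turning moment), the fork key is released and upright in the well, and the short key was not moved; the hand-in gave no verdict.

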